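# Clamp down the lid of the bench steriliser

### The arm

A 7-joint arm with a two-finger parallel gripper is mounted at the origin on the work surface. World frame = base frame: x ahead of the robot, y to its left, z up, the work surface at z = 0. Lengths are in m, angles in rad, forces in N, time in s.
With the tool pointing down it reaches from about 0.4 to 0.85 m from the base axis. Payload 4.5 kg.
Tool frame: the origin (TCP) lies midway between the tips of the shut fingers; the grasp point (between the pads) lies 19 mm behind it; z points along the fingers, y is the line along which they close (so a half turn about z gives the same grasp; the last joint's range is limited). The gripper opens to 88 mm and grips with 3 to 60 N. Pads are 18 mm wide; open, the fingers measure 123 mm over their backs; the gripper's body (75 mm by 187 mm) begins 45 mm behind the grasp point.
Start: joints at [1.242, 0.689, -0.195, 1.565, 0.157, 0.902, -0.215], TCP at [0.222, -0.584, 0.239] pointing down, gripper open.
Joint ranges: [-3.01, 3.01], [-0.46, 2.08], [-1.47, 1.51], [0.13, 2.56], [-1, 4.14], [0.04, 2.09], [-2.66, 2.66]. Speed limits (rad/s): [2.57, 2.57, 3.14, 3.14, 3.14, 3.14, 3.14].

### API

Orientations are given as a unit quaternion [x, y, z, w].
In Python, from plant import r gives the robot as it stands. The module is installed in compiled form; this text tells all that it offers.
- The arm moves only by the tool step_arm, never from a script. Its argument "series" is a list of rows, each a list of 7 numbers: the shift along the world's x, y, z in mm, then the turn, a rotation vector about the world's x, y, z in rad, then the closure, from 0 (fully open) to 1 (shut). A call has 1 to 20 rows; each row shifts and turns the commanded pose from where the row before left it; what a row does not reach is not made up. A row lasts 1/10 s, in which the tool goes at most 50 mm and 8.59 degrees, less where a joint would pass 70% of its speed; a pose out of reach is approached as far as the arm can. A call is refused whole if a number of a shift passes 50 or a number of a turn 0.15, either way. A call with a gripper value outside its range is refused whole. The fingers move at their own pace and stop on an object; "force" is the grip in N (left out, the last holds). Time passes only in rows, so rows that do not move let the fingers close. It gives the time, the measured TCP pose, the force, the opening and the grip force at its end, in the units of the state.
- r.get_state(): the state, without advancing time (a new reading comes with each control period).
- r.snapshot(name): name is "scene" or "side" or "wrist"; returns (picture, depth): 480x640x3 uint8, blue, green, red; 480x640 float32, m along the optical axis (not along the pixel's ray), 0 where there is no reading.
- r.get_calibration(name): a dict with "intrinsics" (3x3 intrinsics, pixels), "pose" (4x4, takes a point from camera to world coordinates). Camera axes: x right, y up, looking along -z (the intrinsics and any distortion apply to the point x, -y, -z); pixel columns grow to the right and rows downward; lengths in m; the calibration is good to about 2 mm. A picture is of the moment at which its call begins: read the wrist's pose just before it. get_calibration takes no time and is no camera call; for the wrist camera it gives the pose at the moment of the call.
- r.finish_job(): hands the job in; it is judged then, once.
The state is a dict: "clock": time; "q": joint angles; "qd": joint speeds; "joint_torque": joint torques, N m; "tool_pos": TCP position; "eef_rot": TCP orientation; "contact_force": force on the tool from outside, world axes, zero at the start; "moment": the same for the moment, N m; "opening": opening from 0.0 (shut) to 1.0 (fully open); "finger_force": force on a finger pad.
Only numpy, scipy, OpenCV 4.12 (cv2) and the standard library are available. Lean on these libraries where they do the work, as an engineer would, in place of code of your own. Each camera call takes 0.05 s, during which the arm holds its last target. There are 200 camera calls.

### The job

Clamp the lid of the bench steriliser: swing the folded crank handle up out of the handwheel to its stop, wind the handwheel clockwise with it until the clamp foot bears firmly on the lid - properly tight by feel, but do not crush the seal - and then fold the handle back down flat over the wheel. Leave the lid clamped and let go; do not disturb the other things on the bench.

Things in the scene. Friction and masses are not known exactly. Their poses are not given: they have to be found in the camera images.
- wheel_centre (a point): On the upright axis of the level aluminium handwheel (132 mm across, 0.2 m above the bench), at the height of the handle's pivot: 19 mm above the wheel's flat face. The rim (51 to 66 mm from the axis) stands 4.5 mm above that face, the nut on the axis 3 mm. Right-hand screw: clockwise from above lowers foot, wheel and handle by 8 mm a turn. It stays where left; tightening takes 0.3 to 1.1 turns.
- handle_pivot (a point): Centre of the level pin on which the folding handle swings, at the wheel's rim, 55 mm from the wheel's axis and square to the line to it, in a steel clevis 22 mm wide, 8 mm higher than the pin. Pushing the upright handle round takes about 4.5 N while the screw runs free (about 3 N stay on a hand that pauses).
- handle_end (a point): Centre of the free end of the handle, on its own axis, 79 mm from the pivot. The handle is a black round sleeve, 21 mm thick, 66 mm long (13 to 79 mm from the pivot), that spins freely on its own axis. Folded, it lies level from the pivot straight across the wheel's axis; swung out, it stands upright 55 mm from the wheel's axis.
- handle (a joint): Angle of the folding handle: 0 rad when folded flat over the wheel (stop), 1.57 rad when standing upright (stop). A stiff hinge: it stays at any angle and takes about 1 to 1.6 N at the free end to move.
- foot: Round steel foot, 34 mm across, at the spindle's lower end, above the middle of the lid; origin at the centre of its underside. Moves only up and down. Every 100 N it presses on the lid adds 2.3 N to the push at the handle. Properly tight: that push has risen 2 to 2.5 N above free running, some 0.5 rad of turning after first touch; a rise above 3.5 N crushes the seal.
- lid: Loose stainless lid, 192 mm across, 0.75 kg, black seal ring under it, dial gauge and relief valve on top; origin at the centre of the seal's underside, z up, 105 mm above the bench on the pot's rim. The foot bears on a steel thrust pad in its middle, 36 mm across, which is screwed to suit the seal's wear: its top lies anywhere from 26 to 29 mm above the lid's origin and is not measured.
- pot: The steriliser: fixed stainless pot 196 mm across and 105 mm high on a grey heated base, with two black carrying handles and two steel posts beside it that carry the bridge bar (236 mm long along its y axis, top at 174 mm, nut top at 182 mm) over the lid. Origin at the centre of the underside, z up.
- well_plate: Bystander: white deep-well plate, 128 x 86 x 41 mm, origin at the centre of its underside.
- bottle: Bystander: reagent bottle, 70 mm across, 140 mm high, origin at the centre of its underside.
- tube_rack: Bystander: blue rack of capped tubes, 70 x 160 x 54 mm, origin at the centre of its underside.

How it is judged:
On the way, in this order (a step that is already met when the one before it is completed fails the run):
1. The handle is swung out to its stop before anything is tightened (value of joint handle above 1.4 rad and contact force between foot and lid below 5 N), for 0.2 s.
2. With the handle out, the foot is wound down firmly onto the lid (value of joint handle above 1.3 rad and contact force between foot and lid above 50 N), for 0.3 s.
At the end, for the whole second after the job is handed in: The handle is folded flat over the wheel (within 0.12 rad), the foot presses on the lid with 50 to 160 N, and the lid sits level (0.03 rad) and central (6 mm) on the pot (value of joint handle below 0.12 rad and contact force between foot and lid between 50 and 160 N and horizontal distance between lid and pot below 0.006 m and angle between lid's own z axis and vertical below 0.03 rad); the robot touches nothing.
It fails at once if The seal is crushed: the foot presses the lid with more than 160 N (contact force between foot and lid above 160 N).
It fails at once if The well plate, bottle or tube rack is pushed more than 20 mm out of place or tipped over (distance of any of well_plate, bottle, tube_rack from where it was at the start of the episode above 0.02 m or angle between any of well_plate, bottle, tube_rack's own z axis and vertical above 0.3 rad).
It also fails if it takes over 72 s, if anything falls off the work surface, if the arm or the gripper's body presses on something with over 40 N, if the wrist force passes 120 N, or if a joint passes its speed limit or range.

## Working session

There is one attempt and no reset: what is moved stays moved. The work goes in short steps, Python scripts to look and compute and a tool call to move; the robot and the scene stay as the last step left them, time stands still between calls to the robot, and variables do not carry over. Pictures are saved under pics/ and viewed, at most 10 in all, crops included, and the job is handed in when it is done.

Besides the shell and the picture viewer there is one more tool, called after "Emit:" by a JSON object that holds its "fn" and its "kwargs". step_arm: Moves the arm, as the interface text tells. Its arguments: {"type":"object","properties":{"series":{"type":"array"},"force":{"type":"number"}},"required":["series"]}

```bash
mkdir -p pics; ls; python3 - <<'E'
from plant import r
import cv2,numpy as np
s=r.get_state(); print({k:np.round(v,3) for k,v in s.items()})
ims=[]
for n in ("scene","side"):
    im,d=r.snapshot(n); c=r.get_calibration(n); np.savez(f"pics/{n}0.npz",im=im,d=d,K=c["intrinsics"],P=c["pose"]); cv2.imwrite(f"pics/{n}0.png",im)
    print(n,{k:np.round(v,3).tolist() for k,v in c.items()})
E
```

```text
pics
{'clock': np.float64(0.0), 'q': array([ 1.242,  0.69 , -0.195,  1.566,  0.157,  0.902, -0.215]), 'qd': array([ 0.001, -0.002, -0.002,  0.001,  0.   ,  0.   , -0.001]), 'joint_torque': array([ 0.0000e+00, -5.2757e+01, -1.2660e+00, -1.5342e+01, -5.2000e-02,
        7.0000e-03,  0.0000e+00]), 'tool_pos': array([ 0.222, -0.584,  0.238]), 'eef_rot': array([ 0.984,  0.18 , -0.   , -0.001]), 'contact_force': array([1.026, 0.518, 0.132]), 'moment': array([ 0.038,  0.025, -0.063]), 'finger_force': np.float64(0.0), 'opening': np.float64(1.003)}
scene {'intrinsics': [[461.937, 0.0, 320.48], [0.0, 461.937, 241.461], [0.0, 0.0, 1.0]], 'pose': [[0.07, -0.815, 0.576, 1.061], [0.997, 0.064, -0.03, -0.038], [-0.013, 0.576, 0.817, 0.922], [0.0, 0.0, 0.0, 1.0]]}
side {'intrinsics': [[575.572, 0.0, 320.359], [0.0, 575.572, 239.273], [0.0, 0.0, 1.0]], 'pose': [[0.998, 0.048, -0.035, 0.468], [-0.057, 0.637, -0.769, -0.947], [-0.015, 0.77, 0.638, 0.911], [0.0, 0.0, 0.0, 1.0]]}
```

View pics/scene0.png

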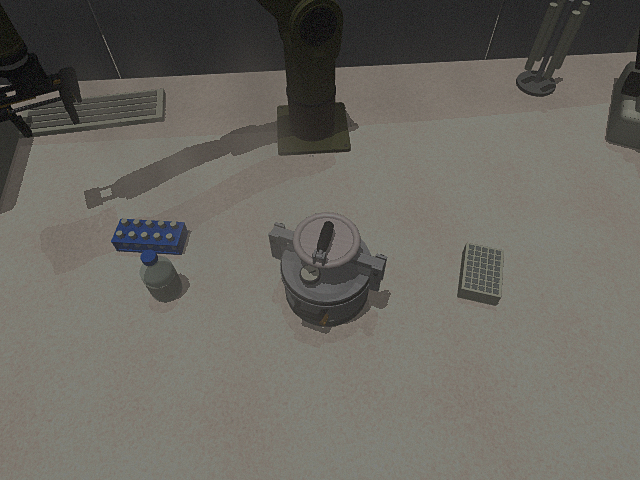

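View pics/side0.png

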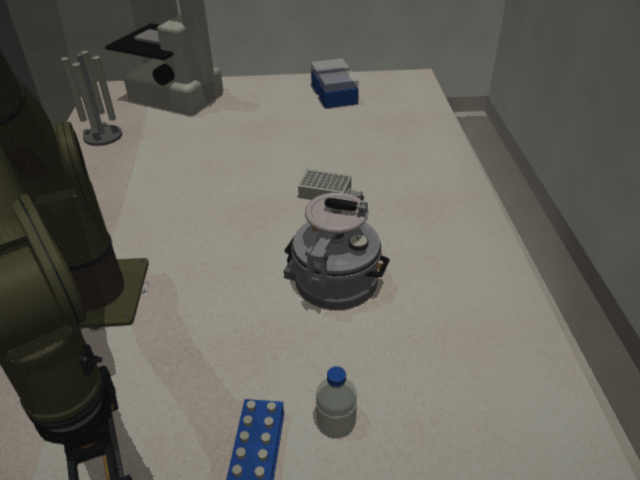

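The scene view shows the wheel at about (327,240), the black handle at (325,237) and the clevis at (319,257), on the far (+x) side. In the side view the wheel is at (337,212), the handle at (340,203) and the clevis at (363,208). Next I'll measure these.

```bash
cat > h.py <<'E'
import numpy as np,cv2
def ray(P,K,u,v):
    d=np.array([(u-K[0,2])/K[0,0],-(v-K[1,2])/K[1,1],-1.]); return P[:3,3],P[:3,:3]@d   # depth-scaled ray
def onplane(P,K,u,v,z):
    o,d=ray(P,K,u,v); return o+d*(z-o[2])/d[2]
def cloud(P,K,d):
    v,u=np.indices(d.shape); c=np.stack([(u-K[0,2])/K[0,0]*d,-(v-K[1,2])/K[1,1]*d,-d],-1); return c@P[:3,:3].T+P[:3,3]
def tri(r1,r2):
    A=[];b=[]
    M=np.zeros((3,3));y=np.zeros(3)
    for o,d in (r1,r2):
        d=d/np.linalg.norm(d);Q=np.eye(3)-np.outer(d,d);M+=Q;y+=Q@o
    p=np.linalg.solve(M,y); return p
E
python3 - <<'E'
from h import *
box={"scene":(265,205,390,330),"side":(275,180,400,310)}
out=[]
for n in box:
    f=np.load(f"pics/{n}0.npz"); im,d,K,P=f["im"],f["d"],f["K"],f["P"]
    C=cloud(P,K,d); x0,y0,x1,y1=box[n]
    m=np.zeros(d.shape,bool); m[y0:y1,x0:x1]=1
    rim=m&(C[...,2]>.192)&(C[...,2]<.213)&(d>0)
    p=C[rim]; print(n,"wheel band n",len(p),"z med",np.median(p[:,2]),"min",p.min(0),"max",p.max(0))
    (c,rad)=cv2.minEnclosingCircle(p[:,:2].astype(np.float32)); print(" circ",c,rad)
    g=im.max(2); blk=m&(g<45)&(C[...,2]>.2)&(d>0); 
    nb,lab,st,ce=cv2.connectedComponentsWithStats(blk.astype(np.uint8)); i=1+st[1:,4].argmax(); b=lab==i
    q=C[b]; print(" black",st[i],ce[i],"z",np.percentile(q[:,2],[5,50,95]),"xy mean",q.mean(0))
    print("  minrect world",cv2.minAreaRect(q[:,:2].astype(np.float32)))
    print("  top all",np.percentile(C[m&(d>0)][:,2],[50,90,99]))
    out.append(cv2.resize(im[y0:y1,x0:x1],(400,400),interpolation=2))
cv2.imwrite("pics/crop0.png",np.clip(np.hstack(out)*1.5,0,255).astype(np.uint8))
E
```

```text
scene wheel band n 2568 z med 0.19897339300689554 min [ 0.48091453 -0.06574237  0.19216137] max [0.61071904 0.06545654 0.21292965]
 circ (0.5457826256752014, -0.00019148825958836824) 0.06575212627649307
 black [324 222   5   4   8] [325.5  223.25] z [0.22381098 0.22643151 0.22770281] xy mean [5.29507144e-01 1.55790881e-04 2.26086973e-01]
  minrect world ((0.529334545135498, -0.0003583701327443123), (0.006019517779350281, 0.009608086198568344), 49.388973236083984)
  top all [0.09787541 0.19934182 0.2257341 ]
side wheel band n 1653 z med 0.19937313555720781 min [ 0.47968769 -0.06829072  0.19201105] max [0.61005829 0.06205937 0.2129919 ]
 circ (0.5442140698432922, -0.001836404437199235) 0.06673584878444672
 black [325 199  32  12 278] [340.3381295  204.29496403] z [0.21375676 0.22319134 0.22844147] xy mean [ 0.5519428  -0.00925265  0.22216628]
  minrect world ((0.5514963865280151, -0.008447552099823952), (0.017302466556429863, 0.06366495043039322), 71.72386169433594)
  top all [0.03341663 0.19795006 0.22435029]
```

View pics/crop0.png

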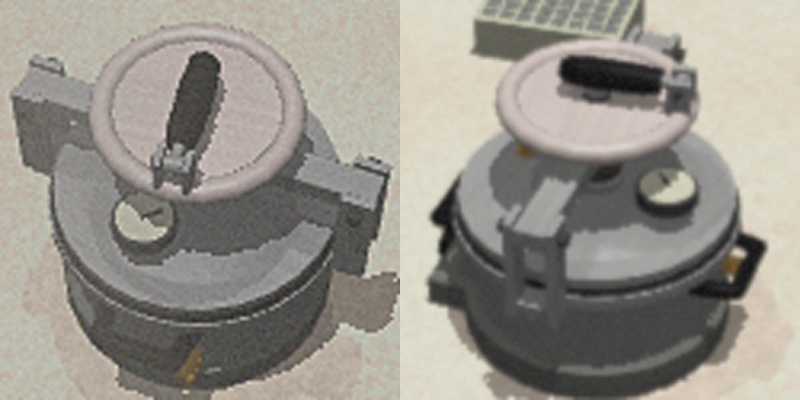

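The crop shows the handle running from the clevis at about (319,254) in the scene image to its free tip at (330,222), lying across the wheel. I'll get its direction from the points that stand above the rim.

```bash
python3 - <<'E'
from h import *
box={"scene":(265,205,390,330),"side":(275,180,400,310)}
for n in box:
    f=np.load(f"pics/{n}0.npz"); im,d,K,P=f["im"],f["d"],f["K"],f["P"]
    C=cloud(P,K,d); x0,y0,x1,y1=box[n]
    m=np.zeros(d.shape,bool); m[y0:y1,x0:x1]=1
    hi=m&(C[...,2]>.213)&(C[...,2]<.24)&(d>0); g=im.max(2)
    for nm,s in (("black",hi&(g<75)),("steel",hi&(g>=75)),("all",hi)):
        q=C[s]; 
        if len(q)<5: continue
        print(n,nm,len(q),"mean",q.mean(0).round(4),"rect",cv2.minAreaRect(q[:,:2].astype(np.float32)),"ztop",np.percentile(q[:,2],[50,95]).round(4))
    q=C[hi&(g<75)][:,:2]; c=q.mean(0); u=np.linalg.svd(q-c)[2][0]; u*=np.sign(u[0]); print(" dir",u,"deg",np.degrees(np.arctan2(u[1],u[0])),"ext",np.percentile((q-[.545,-.001])@u,[1,99]))
    face=m&(np.hypot(C[...,0]-.545,C[...,1]+.001)<.045)&(C[...,2]<.205)&(C[...,2]>.19); print(" face z",np.median(C[face][:,2]))
for (u,v) in ((319.4,253.4),(329.7,222)):
    f=np.load("pics/scene0.npz"); print(onplane(f["P"],f["K"],u,v,.22))
E
```

```text
scene black 369 mean [ 0.5636 -0.0047  0.224 ] rect ((0.5647611021995544, -0.00494878925383091), (0.025164775550365448, 0.08678173273801804), 68.71878051757812) ztop [0.2251 0.2285]
scene steel 76 mean [ 0.5954 -0.0164  0.2231] rect ((0.5639039278030396, -0.012581273913383484), (0.02367420680820942, 0.08484838157892227), 84.1467056274414) ztop [0.2235 0.2268]
scene all 445 mean [ 0.569  -0.0067  0.2239] rect ((0.5648581385612488, -0.004699595272541046), (0.025699635967612267, 0.08678173273801804), 68.7187728881836) ztop [0.2246 0.2283]
 dir [ 0.94691594 -0.32148126] deg -18.75252865591897 ext [-0.02074886  0.06205624]
 face z 0.19810997548240472
side black 351 mean [ 0.5584 -0.0106  0.2222] rect ((0.5621732473373413, -0.008804231882095337), (0.025087686255574226, 0.08543989807367325), 70.93897247314453) ztop [0.223  0.2283]
side steel 54 mean [ 0.5933 -0.015   0.2229] rect ((0.5730447173118591, -0.01219012588262558), (0.02370341867208481, 0.06439252942800522), 76.68109893798828) ztop [0.2237 0.2268]
side all 405 mean [ 0.563  -0.0112  0.2223] rect ((0.5623413324356079, -0.009012013673782349), (0.027519775554537773, 0.08580610901117325), 73.05415344238281) ztop [0.2232 0.2283]
 dir [ 0.94650202 -0.32269788] deg -18.82616008885431 ext [-0.02293805  0.06027285]
 face z 0.19838625255467274
[ 0.59305062 -0.01590023  0.22      ]
[0.52249935 0.00873457 0.22      ]
```

Emit:
{"fn": "step_arm", "kwargs": {"series": [[0, 0, 40, 0, 0, 0, 0.3], [0, 0, 40, 0, 0, 0, 0.5], [22, 42, 0, 0, 0, -0.05, 0.55], [22, 42, 0, 0, 0, -0.05, 0.55], [22, 42, 0, 0, 0, -0.05, 0.55], [22, 42, 0, 0, 0, -0.05, 0.55], [22, 42, 0, 0, 0, -0.05, 0.55], [22, 42, 0, 0, 0, -0.05, 0.55], [22, 42, 0, 0, 0, -0.05, 0.55], [22, 42, 0, 0, 0, -0.05, 0.55], [22, 42, 0, 0, 0, -0.05, 0.55], [22, 42, 0, 0, 0, -0.05, 0.55], [22, 42, 0, 0, 0, -0.05, 0.55], [22, 42, 0, 0, 0, -0.05, 0.55], [22, 42, 0, 0, 0, -0.05, 0.55], [22, 42, 0, 0, 0, -0.05, 0.55], [0, 0, 0, 0, 0, 0, 0.55], [0, 0, 0, 0, 0, 0, 0.55]], "force": 15}}

```text
clock: 1.9
tool_pos: [0.5296, 0.0049, 0.3182]
eef_rot: [0.986, -0.166, -0.001, 0.0]
contact_force: [-0.1, -0.4, -0.5]
opening: 0.451
finger_force: 0.0
```

```bash
cat > wr.py <<'E'
from plant import r
from h import *
import sys
s=r.get_state(); c=r.get_calibration("wrist"); im,d=r.snapshot("wrist")
np.savez(f"pics/{sys.argv[1]}.npz",im=im,d=d,K=c["intrinsics"],P=c["pose"])
cv2.imwrite(f"pics/{sys.argv[1]}.png",np.clip(im*1.5,0,255).astype(np.uint8))
print({k:np.round(v,3).tolist() for k,v in s.items() if k not in("qd","joint_torque")})
print(np.round(c["pose"],3).tolist(),np.round(c["intrinsics"],1).tolist())
E
python3 wr.py w1; python3 - <<'E'
from h import *
f=np.load("pics/w1.npz"); C=cloud(f["P"],f["K"],f["d"]);g=f["im"].max(2);d=f["d"]
near=(d>0)&(np.hypot(C[...,0]-.56,C[...,1]+.005)<.075)
hi=near&(C[...,2]>.213)&(C[...,2]<.24)
for nm,s in (("black",hi&(g<75)),("steel",hi&(g>=75))):
    q=C[s]; print(nm,len(q))
    if len(q)>5: print(q.mean(0),cv2.minAreaRect(q[:,:2].astype(np.float32)),np.percentile(q[:,2],[50,98]))
q=C[hi][:,:2];u=np.linalg.svd(q-q.mean(0),full_matrices=False)[2][0];print(u)
w=near&(C[...,2]>.19)&(C[...,2]<.21);q=C[w];print(len(q),np.median(q[:,2]),cv2.minEnclosingCircle(q[:,:2].astype(np.float32)))
E
```

```text
{'clock': 1.9, 'q': [-0.039, 0.464, -0.089, 1.746, 0.05, 0.934, -2.053], 'tool_pos': [0.53, 0.005, 0.318], 'eef_rot': [0.986, -0.166, -0.001, 0.0], 'contact_force': [-0.128, -0.376, -0.459], 'moment': [-0.007, 0.01, 0.005], 'finger_force': 0.0, 'opening': 0.451}
[[-0.327, 0.913, 0.245, 0.591], [-0.945, -0.316, -0.084, -0.017], [0.001, -0.259, 0.966, 0.464], [0.0, 0.0, 0.0, 1.0]] [[336.6, 0.0, 318.6], [0.0, 336.6, 239.8], [0.0, 0.0, 1.0]]
black 2427
[ 0.55201027 -0.00311278  0.22588597] ((0.5501394271850586, -0.00304335355758667), (0.021636715158820152, 0.06537266820669174), 70.29167938232422) [0.22652755 0.22914866]
steel 837
[ 0.59086467 -0.01560319  0.22296224] ((0.562228798866272, -0.00728975236415863), (0.025386713445186615, 0.08152660727500916), 73.09510803222656) [0.22298374 0.22666603]
[-0.94993701  0.31244149]
16414 0.19927770184444116 ((0.5424269437789917, 9.322397090727463e-05), 0.06559222936630249)
```

View pics/w1.png

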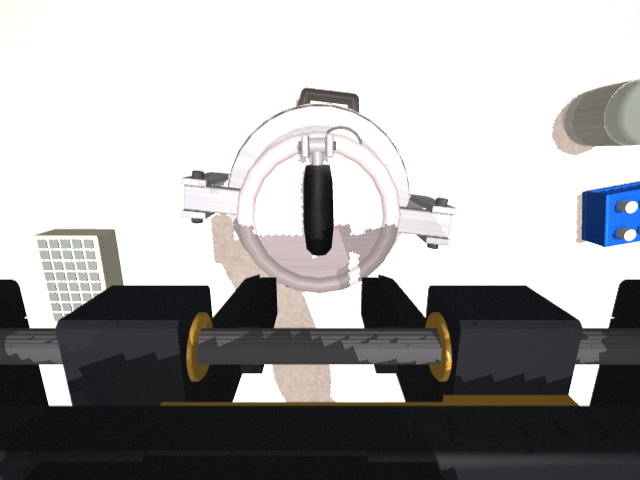

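The wrist view shows the handle centred between the open fingers: columns 305–333, rows 165–253, with the clevis at (318,145). It lies square to the closing line and agrees with the earlier estimate. I'll descend and grip near the free end.

Emit:
{"fn": "step_arm", "kwargs": {"series": [[3, -2, -30, 0, 0, 0, 0.55], [0, 0, -30, 0, 0, 0, 0.55], [0, 0, -30, 0, 0, 0, 0.55], [0, 0, -16, 0, 0, 0, 0.55], [0, 0, -8, 0, 0, 0, 0.55], [0, 0, 0, 0, 0, 0, 0.55], [0, 0, 0, 0, 0, 0, 1], [0, 0, 0, 0, 0, 0, 1], [0, 0, 0, 0, 0, 0, 1], [0, 0, 0, 0, 0, 0, 1], [0, 0, 0, 0, 0, 0, 1]], "force": 15}}

```text
clock: 3.05
tool_pos: [0.534, 0.0029, 0.2055]
eef_rot: [0.986, -0.167, 0.001, -0.001]
contact_force: [1.6, 5.0, 2.8]
opening: 0.234
finger_force: 14.9
```

Emit:
{"fn": "step_arm", "kwargs": {"series": [[0.3, 1, 0, 0, 0, 0, 1], [0.9, -0.3, 11.5, 0, 0, 0, 1], [2.8, -1, 11.1, 0, 0, 0, 1], [4.6, -1.6, 10.4, 0, 0, 0, 1], [6.2, -2.2, 9.4, 0, 0, 0, 1], [7.6, -2.7, 8.2, 0, 0, 0, 1], [0, 0, 0, 0, 0, 0, 1]]}}

```text
clock: 3.75
tool_pos: [0.5548, -0.0039, 0.2556]
eef_rot: [0.986, -0.168, -0.001, -0.001]
contact_force: [-1.5, 4.8, 3.5]
opening: 0.231
finger_force: 15.0
```

Emit:
{"fn": "step_arm", "kwargs": {"series": [[8.9, -2.6, 6.8, 0, 0, 0, 1], [9.3, -3, 5.5, 0, 0, 0, 1], [10, -3.2, 3.8, 0, 0, 0, 1], [10.6, -3.4, 1.5, 0, 0, 0, 1], [0, 0, 0, 0, 0, 0, 1], [0, 0, 0, 0, 0, 0, 1]]}}

```text
clock: 4.35
tool_pos: [0.594, -0.017, 0.273]
eef_rot: [0.986, -0.168, 0.0, -0.0]
contact_force: [1.6, 4.0, 2.1]
opening: 0.232
finger_force: 15.0
```

```bash
cat > look.py <<'E'
from plant import r
from h import *
import sys
out=[];box={"scene":(265,205,390,330),"side":(275,160,400,290)}
for n in box:
    im,d=r.snapshot(n); c=r.get_calibration(n); np.savez(f"pics/{n}{sys.argv[1]}.npz",im=im,d=d,K=c["intrinsics"],P=c["pose"])
    x0,y0,x1,y1=box[n]; out.append(cv2.resize(im[y0:y1,x0:x1],(400,400),interpolation=2))
cv2.imwrite(f"pics/look{sys.argv[1]}.png",np.clip(np.hstack(out)*1.7,0,255).astype(np.uint8))
s=r.get_state(); print(s["clock"],s["tool_pos"].round(4),s["contact_force"].round(2),s["moment"].round(3))
E
python3 look.py 2
```

```text
4.45 [ 0.5939 -0.017   0.273 ] [0.71 3.85 2.24] [ 0.817 -0.114 -0.03 ]
```

View pics/look2.png

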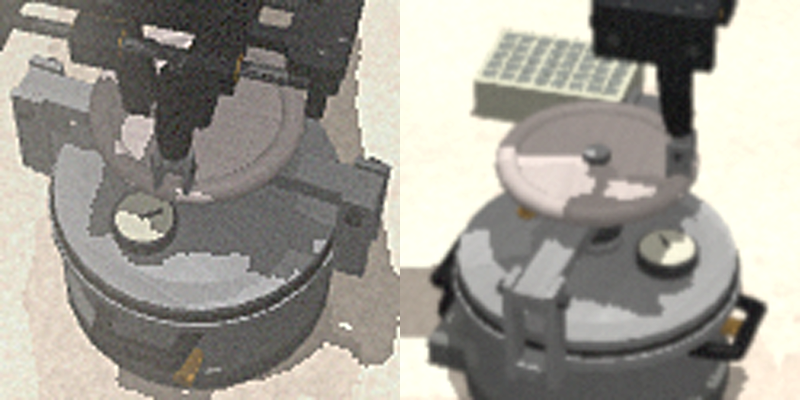

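The handle stands upright in the fingers above its clevis, and the nut shows at (597,155) in the side crop. I'll nudge outward to confirm the stop.

Emit:
{"fn": "step_arm", "kwargs": {"series": [[0.9, -0.3, 0, 0, 0, 0, 1], [0.9, -0.3, 0, 0, 0, 0, 1], [0.9, -0.3, 0, 0, 0, 0, 1], [0, 0, 0, 0, 0, 0, 1]]}}

```text
clock: 4.85
tool_pos: [0.5959, -0.0177, 0.2729]
eef_rot: [0.986, -0.168, -0.001, -0.0]
contact_force: [-2.4, 4.8, 5.5]
opening: 0.233
finger_force: 15.0
```

```bash
python3 - <<'E'
from h import *
f=np.load("pics/side2.npz"); print(onplane(f["P"],f["K"],275+597/3.2-125+0,160+155*.325,.2), onplane(f["P"],f["K"],275+197/3.2,160+155*.325,.2005))
C=cloud(f["P"],f["K"],f["d"]);m=np.zeros(f["d"].shape,bool);m[160:290,275:400]=1
q=C[m&(C[...,2]>.2)&(C[...,2]<.207)&(f["d"]>0)]; print(cv2.minEnclosingCircle(q[:,:2].astype(np.float32)))
E
```

```text
[5.45180539e-01 4.28291036e-04 2.00000000e-01] [ 5.45126247e-01 -2.37824664e-04  2.00500000e-01]
((0.5445694923400879, -0.003196471370756626), 0.06548162549734116)
```

```bash
cat > arc.py <<'E'
import numpy as np,sys
# rows for winding clockwise: start commanded offset from centre (mm), step rad, n
def rows(x,y,R,st,n):
    ph=np.arctan2(y,x); out=[]; e=np.array([x,y])
    for i in range(1,n+1):
        t=R*np.array([np.cos(ph-st*i),np.sin(ph-st*i)]); d=np.round(t-e,1); e=e+d
        out.append([float(d[0]),float(d[1]),-round(st*8/6.283,2),0,0,0,1])
    print(out); print("end",e.round(2),"phi",np.arctan2(e[1],e[0]))
a=list(map(float,sys.argv[1:])); rows(*a[:4],int(a[4]))
E
python3 arc.py 52.4 -17.4 54.7 0.12 10
```

```text
[[-2.9, -5.9, -0.15, 0, 0, 0, 1], [-3.2, -5.8, -0.15, 0, 0, 0, 1], [-3.8, -5.3, -0.15, 0, 0, 0, 1], [-4.4, -4.9, -0.15, 0, 0, 0, 1], [-5.0, -4.2, -0.15, 0, 0, 0, 1], [-5.4, -3.7, -0.15, 0, 0, 0, 1], [-5.9, -3.0, -0.15, 0, 0, 0, 1], [-6.1, -2.2, -0.15, 0, 0, 0, 1], [-6.4, -1.5, -0.15, 0, 0, 0, 1], [-6.6, -0.7, -0.15, 0, 0, 0, 1]]
end [  2.7 -54.6] phi -1.5213860263866636
```

Emit:
{"fn": "step_arm", "kwargs": {"series": [[-2.9, -5.9, -0.15, 0, 0, 0, 1], [-3.2, -5.8, -0.15, 0, 0, 0, 1], [-3.8, -5.3, -0.15, 0, 0, 0, 1], [-4.4, -4.9, -0.15, 0, 0, 0, 1], [-5.0, -4.2, -0.15, 0, 0, 0, 1]]}}

```text
clock: 5.35
tool_pos: [0.5786, -0.044, 0.2724]
eef_rot: [0.986, -0.168, 0.001, -0.0]
contact_force: [3.6, 4.4, 1.0]
opening: 0.23
finger_force: 15.0
```

Emit:
{"fn": "step_arm", "kwargs": {"series": [[-5.4, -3.7, -0.15, 0, 0, 0, 1], [-5.9, -3.0, -0.15, 0, 0, 0, 1], [-6.1, -2.2, -0.15, 0, 0, 0, 1], [-6.4, -1.5, -0.15, 0, 0, 0, 1], [-6.6, -0.7, -0.15, 0, 0, 0, 1]]}}

```text
clock: 5.85
tool_pos: [0.5489, -0.0561, 0.2717]
eef_rot: [0.986, -0.168, 0.002, -0.0]
contact_force: [4.1, 3.8, -0.6]
opening: 0.236
finger_force: 15.0
```

```bash
python3 arc.py 2.7 -55.6 54.5 0.08 66 | sed 's/\], \[/\n/g' | awk '{n++; printf "%s%s", $1 $2, (n%3==0)?"\n":" | "}'
```

```text
[[-4.4,1.1, | -4.4,0.3, | -4.3,0.7,
-4.2,1.0, | -4.2,1.3, | -4.0,1.7,
-3.9,2.0, | -3.7,2.3, | -3.5,2.5,
-3.3,2.9, | -3.1,3.1, | -2.8,3.3,
-2.5,3.6, | -2.2,3.7, | -2.0,3.9,
-1.6,4.1, | -1.3,4.1, | -0.9,4.3,
-0.6,4.3, | -0.3,4.3, | 0.1,4.4,
0.4,4.3, | 0.8,4.3, | 1.1,4.2,
1.5,4.1, | 1.8,4.0, | 2.1,3.9,
2.4,3.6, | 2.6,3.4, | 3.0,3.3,
3.2,2.9, | 3.4,2.7, | 3.6,2.5,
3.8,2.1, | 4.0,1.8, | 4.1,1.5,
4.2,1.2, | 4.2,0.8, | 4.4,0.5,
4.3,0.1, | 4.4,-0.2, | 4.3,-0.6,
4.3,-0.9, | 4.2,-1.2, | 4.0,-1.6,
3.9,-1.9, | 3.8,-2.2, | 3.6,-2.5,
3.3,-2.8, | 3.2,-3.0, | 2.8,-3.3,
2.7,-3.5, | 2.3,-3.7, | 2.0,-3.8,
1.7,-4.1, | 1.4,-4.1, | 1.0,-4.2,
0.7,-4.3, | 0.4,-4.4, | -0.0,-4.3,
-0.4,-4.4, | -0.7,-4.3, | -1.0,-4.2,
-1.4,-4.2, | -1.7,-4.0, | -2.0,-3.8,
end[ |
```

Emit:
{"fn": "step_arm", "kwargs": {"series": [[-4.4, 1.1, -0.1, 0, 0, 0, 1], [-4.4, 0.3, -0.1, 0, 0, 0, 1], [-4.3, 0.7, -0.1, 0, 0, 0, 1]]}}

```text
clock: 6.15
tool_pos: [0.535, -0.0543, 0.2713]
eef_rot: [0.986, -0.168, 0.002, 0.0]
contact_force: [5.4, 0.7, -0.4]
opening: 0.228
finger_force: 15.0
```

Emit:
{"fn": "step_arm", "kwargs": {"series": [[-4.2, 1.0, -0.1, 0, 0, 0, 1], [-4.2, 1.3, -0.1, 0, 0, 0, 1], [-4.0, 1.7, -0.1, 0, 0, 0, 1]]}}

```text
clock: 6.45
tool_pos: [0.5229, -0.0502, 0.2711]
eef_rot: [0.986, -0.168, 0.002, 0.0]
contact_force: [5.8, 0.8, -0.7]
opening: 0.23
finger_force: 15.0
```

Emit:
{"fn": "step_arm", "kwargs": {"series": [[-3.6, 2.2, -0.1, 0, 0, 0, 1], [-3.6, 2.4, -0.1, 0, 0, 0, 1], [-3.5, 2.5, -0.1, 0, 0, 0, 1]]}}

```text
clock: 6.75
tool_pos: [0.5125, -0.0433, 0.2708]
eef_rot: [0.986, -0.168, 0.002, 0.0]
contact_force: [6.9, 1.1, -2.8]
opening: 0.233
finger_force: 15.0
```

Emit:
{"fn": "step_arm", "kwargs": {"series": [[-3.2, 2.9, -0.1, 0, 0, 0, 1], [-3.0, 3.1, -0.1, 0, 0, 0, 1], [-2.8, 3.3, -0.1, 0, 0, 0, 1]]}}

```text
clock: 7.05
tool_pos: [0.5039, -0.0343, 0.2705]
eef_rot: [0.986, -0.168, 0.002, 0.0]
contact_force: [7.6, -0.9, -2.6]
opening: 0.23
finger_force: 15.0
```

Emit:
{"fn": "step_arm", "kwargs": {"series": [[-2.1, 3.9, -0.1, 0, 0, 0, 1], [-1.9, 3.9, -0.1, 0, 0, 0, 1], [-2.0, 3.9, -0.1, 0, 0, 0, 1]]}}

```text
clock: 7.35
tool_pos: [0.4977, -0.0234, 0.2702]
eef_rot: [0.986, -0.169, 0.002, 0.001]
contact_force: [6.8, -1.8, -1.5]
opening: 0.23
finger_force: 15.0
```

Emit:
{"fn": "step_arm", "kwargs": {"series": [[-1.1, 4.1, -0.1, 0, 0, 0, 1], [-0.8, 4.1, -0.1, 0, 0, 0, 1], [-0.4, 4.3, -0.1, 0, 0, 0, 1]]}}

```text
clock: 7.65
tool_pos: [0.4943, -0.0118, 0.2698]
eef_rot: [0.986, -0.169, 0.001, 0.002]
contact_force: [2.4, -3.8, 1.3]
opening: 0.231
finger_force: 15.0
```

Emit:
{"fn": "step_arm", "kwargs": {"series": [[-0.5, 4.3, -0.1, 0, 0, 0, 1], [-0.2, 4.3, -0.1, 0, 0, 0, 1], [0.1, 4.4, -0.1, 0, 0, 0, 1]]}}

```text
clock: 7.95
tool_pos: [0.4933, 0.0007, 0.2695]
eef_rot: [0.986, -0.169, 0.001, 0.002]
contact_force: [2.7, -4.5, 2.2]
opening: 0.232
finger_force: 15.0
```

Emit:
{"fn": "step_arm", "kwargs": {"series": [[0.4, 4.3, -0.1, 0, 0, 0, 1], [0.8, 4.3, -0.1, 0, 0, 0, 1], [1.1, 4.2, -0.1, 0, 0, 0, 1]]}}

```text
clock: 8.25
tool_pos: [0.4951, 0.0131, 0.2691]
eef_rot: [0.986, -0.169, 0.0, 0.003]
contact_force: [2.3, -5.4, 2.8]
opening: 0.23
finger_force: 15.0
```

Emit:
{"fn": "step_arm", "kwargs": {"series": [[1.6, 4.0, -0.1, 0, 0, 0, 1], [2.0, 3.9, -0.1, 0, 0, 0, 1], [2.3, 3.7, -0.1, 0, 0, 0, 1]]}}

```text
clock: 8.55
tool_pos: [0.4999, 0.0246, 0.2688]
eef_rot: [0.986, -0.169, -0.001, 0.003]
contact_force: [-1.5, -5.3, 6.5]
opening: 0.232
finger_force: 15.0
```

Emit:
{"fn": "step_arm", "kwargs": {"series": [[2.5, 3.5, -0.1, 0, 0, 0, 1], [2.7, 3.3, -0.1, 0, 0, 0, 1], [3.0, 3.2, -0.1, 0, 0, 0, 1]]}}

```text
clock: 8.85
tool_pos: [0.5071, 0.0348, 0.2685]
eef_rot: [0.986, -0.169, -0.002, 0.003]
contact_force: [-3.8, -4.4, 8.8]
opening: 0.235
finger_force: 15.0
```

Emit:
{"fn": "step_arm", "kwargs": {"series": [[3.0, 2.9, 0.1, 0, 0, 0, 1], [3.2, 2.7, 0.1, 0, 0, 0, 1], [3.4, 2.5, 0.1, 0, 0, 0, 1]]}}

```text
clock: 9.15
tool_pos: [0.5158, 0.0429, 0.2683]
eef_rot: [0.986, -0.169, -0.003, 0.003]
contact_force: [-4.2, -4.4, 6.1]
opening: 0.231
finger_force: 15.0
```

Emit:
{"fn": "step_arm", "kwargs": {"series": [[3.6, 2.1, -0.1, 0, 0, 0, 1], [3.8, 1.8, -0.1, 0, 0, 0, 1]]}}

```text
clock: 9.35
tool_pos: [0.5229, 0.0472, 0.2681]
eef_rot: [0.986, -0.169, -0.003, 0.003]
contact_force: [-5.4, -2.2, 8.7]
opening: 0.233
finger_force: 15.0
```

```bash
cat > st.py <<'E'
from plant import r
import numpy as np
s=r.get_state(); F=s["contact_force"];M=s["moment"];p=(s["tool_pos"]-[.547,-.0005,0])[:2]*1000
R=np.hypot(*p);c,sn=p/R;L=.205
G=np.array([-M[1]/L,M[0]/L])
print(s["clock"],"phi",np.arctan2(p[1],p[0]).round(3),"R",R.round(1),"tang",(-sn*F[0]+c*F[1]).round(2),"rad",(c*F[0]+sn*F[1]).round(2),"tangM",(-sn*G[0]+c*G[1]).round(2),"F",F.round(2),"M",M.round(3))
E
python3 st.py
```

```text
9.35 phi 2.039 R 53.5 tang 5.8 rad 0.51 tangM 6.91 F [-5.41 -2.16  8.69] M [-0.458  1.356  0.041]
```

Emit:
{"fn": "step_arm", "kwargs": {"series": [[4.0, 1.8, 0, 0, 0, 0, 1], [4.1, 1.5, 0, 0, 0, 0, 1], [4.2, 1.2, 0, 0, 0, 0, 1]]}}

```text
clock: 9.65
tool_pos: [0.5346, 0.052, 0.2679]
eef_rot: [0.986, -0.169, -0.004, 0.003]
contact_force: [-5.9, -2.8, 7.5]
opening: 0.235
finger_force: 15.0
```

```bash
python3 st.py
```

```text
9.65 phi 1.803 R 53.9 tang 6.38 rad -1.36 tangM 7.42 F [-5.9  -2.79  7.47] M [-0.391  1.47   0.039]
```

Emit:
{"fn": "step_arm", "kwargs": {"series": [[4.2, 0.6, -0.1, 0, 0, 0, 1], [4.3, 0.4, -0.1, 0, 0, 0, 1]]}}

```text
clock: 9.85
tool_pos: [0.5428, 0.0535, 0.2677]
eef_rot: [0.986, -0.169, -0.004, 0.003]
contact_force: [-7.2, -1.3, 7.9]
opening: 0.236
finger_force: 15.0
```

```bash
python3 st.py
```

```text
9.85 phi 1.648 R 54.1 tang 7.24 rad -0.77 tangM 8.34 F [-7.16 -1.33  7.89] M [-0.142  1.705  0.023]
```

The push has risen to about 7.2 N, but the free-running baseline is unclear. I'll release to read the sensor bias, turn the gripper square to the pin, which folding needs anyway, and feel again with a clean grip.

Emit:
{"fn": "step_arm", "kwargs": {"series": [[0, 0, 0, 0, 0, 0, 0.5], [0, 0, 0, 0, 0, 0, 0.3], [0, 0, 0, 0, 0, 0, 0.2], [0, 0, 0, 0, 0, 0, 0.2], [0, 0, 0, 0, 0, 0, 0.2]]}}

```text
clock: 10.35
tool_pos: [0.547, 0.0561, 0.2682]
eef_rot: [0.986, -0.168, -0.0, 0.0]
contact_force: [0.5, 1.1, -0.0]
opening: 0.657
finger_force: 0.0
```

```bash
python3 st.py; python3 wr.py w2
```

```text
10.35 phi 1.57 R 56.6 tang -0.54 rad 1.11 tangM 0.01 F [ 0.54  1.11 -0.03] M [0.035 0.002 0.031]
{'clock': 10.35, 'q': [-0.133, 0.549, -0.086, 1.762, 0.061, 0.834, -2.155], 'tool_pos': [0.547, 0.056, 0.268], 'eef_rot': [0.986, -0.168, -0.0, 0.0], 'contact_force': [0.541, 1.105, -0.033], 'moment': [0.035, 0.002, 0.031], 'finger_force': 0.0, 'opening': 0.657}
[[-0.33, 0.912, 0.244, 0.608], [-0.944, -0.319, -0.085, 0.034], [0.001, -0.258, 0.966, 0.414], [0.0, 0.0, 0.0, 1.0]] [[336.6, 0.0, 318.6], [0.0, 336.6, 239.8], [0.0, 0.0, 1.0]]
```

View pics/w2.png

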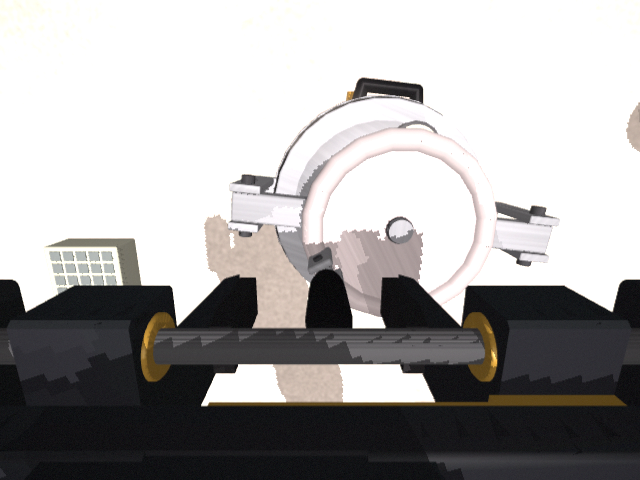

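The wrist view shows the handle upright between the open fingers at columns 307–348, the clevis at (322,262) and the nut at (399,230). I'll locate the handle from these.

```bash
python3 - <<'E'
from h import *
f=np.load("pics/w2.npz");P,K,d=f["P"],f["K"],f["d"]
print("nut",onplane(P,K,399,230,.1965),"clevis",onplane(P,K,322,262,.221))
C=cloud(P,K,d); m=np.zeros(d.shape,bool); m[262:330,303:352]=1
q=C[m&(d>0)&(C[...,2]>.215)&(C[...,2]<.30)&(f["im"].max(2)<70)]
print(len(q))
for a in np.arange(.22,.30,.01):
    t=q[(q[:,2]>=a)&(q[:,2]<a+.01)]
    if len(t)>8: print(round(a,3),len(t),t.mean(0).round(4),t.min(0).round(4),t.max(0).round(4))
w=(d>0)&(C[...,2]>.188)&(C[...,2]<.203)&(np.hypot(C[...,0]-.545,C[...,1])<.08)
q=C[w];print(np.percentile(q[:,2],[5,50,95]),cv2.minEnclosingCircle(q[:,:2].astype(np.float32)))
E
```

```text
nut [0.54190244 0.00068012 0.1965    ] clevis [0.54558673 0.05373224 0.221     ]
2267
0.22 30 [0.5423 0.053  0.227 ] [0.5372 0.0467 0.2202] [0.5453 0.0596 0.23  ]
0.23 108 [0.5427 0.0526 0.2357] [0.5331 0.0447 0.2301] [0.545  0.0621 0.24  ]
0.24 224 [0.5431 0.0526 0.2452] [0.533  0.0446 0.24  ] [0.5455 0.0639 0.25  ]
0.25 269 [0.543  0.0523 0.2552] [0.5324 0.0444 0.25  ] [0.5458 0.0644 0.2598]
0.26 329 [0.5433 0.0525 0.2652] [0.5333 0.0442 0.26  ] [0.5459 0.0651 0.27  ]
0.27 531 [0.5426 0.0528 0.2751] [0.5331 0.0442 0.27  ] [0.5459 0.0653 0.28  ]
0.28 673 [0.542  0.0527 0.2853] [0.5331 0.0448 0.28  ] [0.5451 0.0643 0.29  ]
0.29 62 [0.5413 0.0525 0.2905] [0.539  0.0475 0.29  ] [0.5428 0.0573 0.2918]
[0.19269947 0.19411299 0.1985127 ] ((0.5422584414482117, 0.0006050735246390104), 0.0657142773270607)
```

Emit:
{"fn": "step_arm", "kwargs": {"series": [[-6, -1, -2, 0, 0, 0, 0.2], [-5, -0.4, 0, 0, 0, 0, 0.2], [0, 0, 0, 0, 0, 0.135, 0.2], [0, 0, 0, 0, 0, 0.135, 0.2], [0, 0, 0, 0, 0, 0.135, 0.2], [0, 0, 0, 0, 0, 0.135, 0.2], [0, 0, 0, 0, 0, 0.135, 0.2], [0, 0, 0, 0, 0, 0.135, 0.2], [0, 0, 0, 0, 0, 0.135, 0.2], [0, 0, 0, 0, 0, 0.135, 0.2], [0, 0, 0, 0, 0, 0.135, 0.2], [0, 0, 0, 0, 0, 0.135, 0.2], [0, 0, 0, 0, 0, 0.135, 0.2], [0, 0, 0, 0, 0, 0.135, 0.2], [0, 0, 0, 0, 0, 0.135, 0.2], [0, 0, 0, 0, 0, 0.135, 0.2], [0, 0, 0, 0, 0, 0.135, 0.2], [0, 0, 0, 0, 0, 0, 0.2], [0, 0, 0, 0, 0, 0, 0.2]]}}

```text
clock: 12.3
tool_pos: [0.5358, 0.0545, 0.2663]
eef_rot: [0.666, 0.746, -0.0, -0.0]
contact_force: [-0.4, -0.7, 0.3]
opening: 0.8
finger_force: 0.0
```

```bash
python3 wr.py w3; python3 - <<'E'
from h import *
f=np.load("pics/w3.npz");P,K,d=f["P"],f["K"],f["d"];C=cloud(P,K,d)
m=(d>0)&(np.hypot(C[...,0]-.538,C[...,1]-.054)<.022)&(C[...,2]>.225)&(C[...,2]<.295)&(f["im"].max(2)<70)
v,u=np.where(m);print(len(u),u.min(),u.max(),v.min(),v.max())
for a in np.arange(.225,.295,.01):
    t=C[m&(C[...,2]>=a)&(C[...,2]<a+.01)]
    if len(t)>8: print(round(a,3),len(t),t.mean(0).round(4),t.min(0).round(4),t.max(0).round(4))
w=(d>0)&(C[...,2]>.188)&(C[...,2]<.203)&(np.hypot(C[...,0]-.545,C[...,1])<.08)
q=C[w];print(cv2.minEnclosingCircle(q[:,:2].astype(np.float32)))
E
```

```text
{'clock': 12.3, 'q': [0.222, 0.606, -0.676, 1.778, 0.463, 0.923, -0.541], 'tool_pos': [0.536, 0.055, 0.266], 'eef_rot': [0.666, 0.746, -0.0, -0.0], 'contact_force': [-0.428, -0.713, 0.344], 'moment': [0.0, -0.089, -0.034], 'finger_force': 0.0, 'opening': 0.8}
[[0.993, -0.11, -0.028, 0.527], [0.114, 0.96, 0.255, 0.12], [-0.001, -0.257, 0.966, 0.412], [0.0, 0.0, 0.0, 1.0]] [[336.6, 0.0, 318.6], [0.0, 336.6, 239.8], [0.0, 0.0, 1.0]]
2900 296 342 252 327
0.225 49 [0.534  0.0635 0.231 ] [0.5277 0.0617 0.2263] [0.5412 0.0649 0.235 ]
0.235 141 [0.5336 0.0639 0.2409] [0.5247 0.0585 0.2351] [0.5438 0.0657 0.2449]
0.245 212 [0.5338 0.0639 0.2501] [0.5246 0.0587 0.2451] [0.5444 0.0659 0.2549]
0.255 258 [0.5337 0.064  0.2601] [0.5242 0.0582 0.2551] [0.5448 0.0664 0.265 ]
0.265 373 [0.5337 0.0639 0.2706] [0.524  0.0578 0.2651] [0.5447 0.0665 0.275 ]
0.275 561 [0.5337 0.0629 0.2801] [0.5243 0.0548 0.275 ] [0.5445 0.066  0.285 ]
0.285 1306 [0.5342 0.0587 0.2899] [0.5252 0.0501 0.285 ] [0.5437 0.0652 0.2931]
((0.5413802862167358, 0.001465681241825223), 0.06542300432920456)
```

View pics/w3.png

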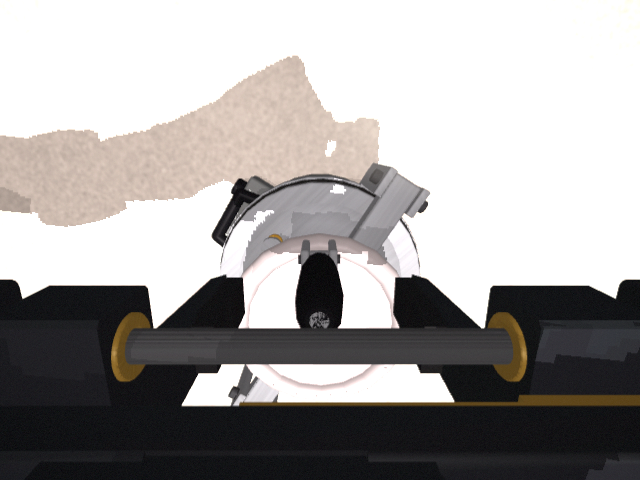

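The handle (columns 296–342, centre 319) and clevis (301–338) sit exactly mid-way between the fingers, so the alignment is good. I'll close and feel with a small clean push.

Emit:
{"fn": "step_arm", "kwargs": {"series": [[0, 0, 0, 0, 0, 0, 0.8], [0, 0, 0, 0, 0, 0, 1], [0, 0, 0, 0, 0, 0, 1], [0, 0, 0, 0, 0, 0, 1], [0, 0, 0, 0, 0, 0, 1], [0, 0, 0, 0, 0, 0, 1]], "force": 15}}

```text
clock: 12.95
tool_pos: [0.5361, 0.0548, 0.2664]
eef_rot: [0.665, 0.747, 0.0, 0.0]
contact_force: [0.5, 0.1, 0.2]
opening: 0.281
finger_force: 0.0
```

```bash
sed -i 's/\.547,-\.0005,0/.5425,0,0/' st.py; python3 st.py
```

```text
12.95 phi 1.687 R 55.2 tang -0.5 rad 0.08 tangM -0.45 F [0.49 0.14 0.17] M [-0.006 -0.094 -0.007]
```

Emit:
{"fn": "step_arm", "kwargs": {"series": [[1.5, 0.2, 0, 0, 0, 0, 1], [1.5, 0.2, 0, 0, 0, 0, 1]]}}

```text
clock: 13.15
tool_pos: [0.5372, 0.055, 0.2662]
eef_rot: [0.664, 0.747, -0.002, -0.001]
contact_force: [-7.4, 0.2, 5.6]
opening: 0.235
finger_force: 15.0
```

```bash
python3 st.py
```

```text
13.15 phi 1.668 R 55.2 tang 7.31 rad 0.91 tangM 7.22 F [-7.36  0.2   5.59] M [-0.165  1.471 -0.021]
```

Emit:
{"fn": "step_arm", "kwargs": {"series": [[0, 0, 0, 0, 0, 0, 1], [0, 0, 0, 0, 0, 0, 1], [0, 0, 0, 0, 0, 0, 1]]}}

```text
clock: 13.45
tool_pos: [0.5372, 0.055, 0.2662]
eef_rot: [0.664, 0.747, -0.002, -0.001]
contact_force: [-6.0, 0.4, 4.4]
opening: 0.229
finger_force: 15.0
```

```bash
python3 st.py
```

```text
13.45 phi 1.668 R 55.2 tang 5.95 rad 0.99 tangM 5.79 F [-6.02  0.41  4.4 ] M [-0.139  1.179 -0.038]
```

Moving push is about 7.4 N and paused about 5.95 N, against 4.5 N and 3 N free-running. That is a rise of 2.8–2.9 N, or roughly 125 N on the lid: tight and below the crush limit. I'll relieve the side push and fold.

Emit:
{"fn": "step_arm", "kwargs": {"series": [[-0.8, -0.1, 0, 0, 0, 0, 1], [-0.8, -0.1, 0, 0, 0, 0, 1], [1.4, -11.4, -1, 0, 0, 0, 1], [1.3, -11, -3, 0, 0, 0, 1], [1.2, -10.3, -4.8, 0, 0, 0, 1], [1.1, -9.3, -6.6, 0, 0, 0, 1], [0, 0, 0, 0, 0, 0, 1]]}}

```text
clock: 14.15
tool_pos: [0.542, 0.0114, 0.2497]
eef_rot: [0.665, 0.747, -0.001, -0.001]
contact_force: [-3.3, -1.0, 0.1]
opening: 0.232
finger_force: 15.0
```

```bash
python3 st.py
```

```text
14.15 phi 1.613 R 11.4 tang 3.33 rad -0.88 tangM 2.78 F [-3.29 -1.02  0.1 ] M [-0.214  0.561  0.023]
```

Emit:
{"fn": "step_arm", "kwargs": {"series": [[0.4, -8, -8.2, 0, 0, 0, 1], [0.4, -6.6, -9.4, 0, 0, 0, 1], [0.4, -4.9, -10.4, 0, 0, 0, 1], [0.4, -3, -10.6, 0, 0, 0, 1], [0.1, -1, -9, 0, 0, 0, 1], [0, 0, 0, 0, 0, 0, 1]]}}

```text
clock: 14.75
tool_pos: [0.5445, -0.0116, 0.2019]
eef_rot: [0.665, 0.747, -0.001, 0.0]
contact_force: [0.9, -5.2, -1.3]
opening: 0.236
finger_force: 15.0
```

```bash
python3 st.py
```

```text
14.75 phi -1.402 R 11.8 tang 0.05 rad 5.32 tangM -0.66 F [ 0.94 -5.23 -1.26] M [-0.875 -0.012  0.024]
```

Emit:
{"fn": "step_arm", "kwargs": {"series": [[0, 0, 0, 0, 0, 0, 0.55], [0, 0, 0, 0, 0, 0, 0.55], [0, 0, 0, 0, 0, 0, 0.55], [0, 0, 20, 0, 0, 0, 0.55], [0, 0, 40, 0, 0, 0, 0.55], [0, 0, 40, 0, 0, 0, 0.55], [0, 0, 0, 0, 0, 0, 0.55], [0, 0, 0, 0, 0, 0, 0.55]]}}

```text
clock: 15.55
tool_pos: [0.5447, -0.0101, 0.3043]
eef_rot: [0.664, 0.747, 0.001, 0.001]
contact_force: [-1.7, -0.4, -0.3]
opening: 0.451
finger_force: 0.0
```

```bash
python3 wr.py w4; python3 - <<'E'
from h import *
f=np.load("pics/w4.npz");P,K,d=f["P"],f["K"],f["d"];C=cloud(P,K,d)
m=(d>0)&(np.hypot(C[...,0]-.542,C[...,1]-.01)<.06)&(C[...,2]>.207)&(C[...,2]<.25)&(f["im"].max(2)<75)
q=C[m];print(len(q),cv2.minAreaRect(q[:,:2].astype(np.float32)))
for a in np.arange(-.03,.05,.01):
    t=q[(q[:,1]>=a)&(q[:,1]<a+.01)]
    if len(t)>8: print(round(a,3),len(t),np.percentile(t[:,2],[50,95]).round(4),t[:,0].mean().round(4))
E
```

```text
{'clock': 15.55, 'q': [0.361, 0.573, -0.709, 1.71, 0.428, 1.017, -0.38], 'tool_pos': [0.545, -0.01, 0.304], 'eef_rot': [0.664, 0.747, 0.001, 0.001], 'contact_force': [-1.654, -0.355, -0.286], 'moment': [-0.047, -0.076, 0.015], 'finger_force': 0.0, 'opening': 0.451}
[[0.993, -0.113, -0.032, 0.535], [0.118, 0.96, 0.255, 0.055], [0.002, -0.257, 0.966, 0.45], [0.0, 0.0, 0.0, 1.0]] [[336.6, 0.0, 318.6], [0.0, 336.6, 239.8], [0.0, 0.0, 1.0]]
2683 ((0.5389714241027832, 0.017228856682777405), (0.025038691237568855, 0.08011867851018906), 6.735700607299805)
-0.03 41 [0.2247 0.2257] 0.5438
-0.02 334 [0.2265 0.2283] 0.5434
-0.01 407 [0.2265 0.2286] 0.5422
0.0 441 [0.226  0.2279] 0.541
0.01 442 [0.2249 0.227 ] 0.5398
0.02 453 [0.2239 0.226 ] 0.5386
0.03 433 [0.2225 0.2249] 0.5375
0.04 102 [0.2211 0.2229] 0.5376
```

View pics/w4.png

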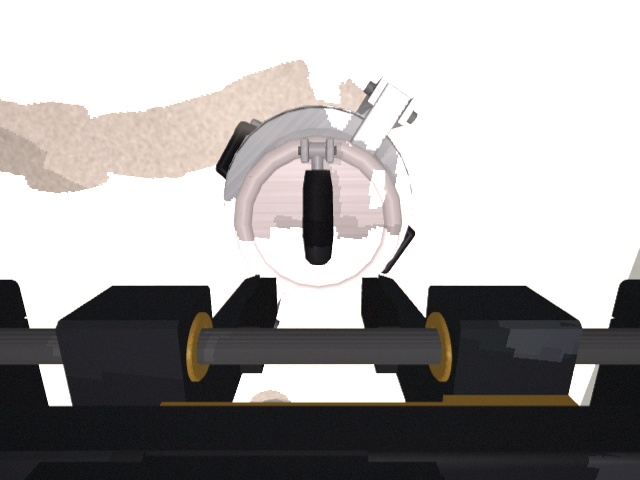

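The handle is folded over the wheel (columns 303–333, clevis at (318,150)) but still about 0.1 rad above flat. I'll press the end down gently with shut fingers.

Emit:
{"fn": "step_arm", "kwargs": {"series": [[-1.5, -5, 0, 0, 0, 0, 1], [0, 0, 0, 0, 0, 0, 1], [0, 0, -20, 0, 0, 0, 1], [0, 0, -25, 0, 0, 0, 1], [0, 0, -20, 0, 0, 0, 1], [0, 0, -8, 0, 0, 0, 1], [0, 0, -3, 0, 0, 0, 1], [0, 0, -2, 0, 0, 0, 1], [0, 0, -2, 0, 0, 0, 1], [0, 0, 0, 0, 0, 0, 1]]}}

```text
clock: 16.6
tool_pos: [0.5433, -0.0155, 0.2239]
eef_rot: [0.665, 0.747, 0.001, 0.001]
contact_force: [-0.5, -0.6, 0.6]
opening: 0.005
finger_force: 0.2
```

Emit:
{"fn": "step_arm", "kwargs": {"series": [[0, 0, -1, 0, 0, 0, 1], [0, 0, -1, 0, 0, 0, 1], [0, 0, 0, 0, 0, 0, 1]]}}

```text
clock: 16.9
tool_pos: [0.544, -0.0155, 0.2227]
eef_rot: [0.665, 0.747, 0.001, 0.001]
contact_force: [0.1, -0.7, 7.5]
opening: 0.005
finger_force: 3.7
```

Emit:
{"fn": "step_arm", "kwargs": {"series": [[0, 0, 10, 0, 0, 0, 1], [0, 0, 30, 0, 0, 0, 1], [0, 0, 40, 0, 0, 0, 1], [0, 0, 0, 0, 0, 0, 1], [0, 0, 0, 0, 0, 0, 1]]}}

```text
clock: 17.4
tool_pos: [0.543, -0.0153, 0.3023]
eef_rot: [0.665, 0.747, 0.001, 0.001]
contact_force: [0.5, 0.4, -0.5]
opening: 0.007
finger_force: 0.0
```

```bash
python3 wr.py w5; python3 - <<'E'
from h import *
f=np.load("pics/w5.npz");P,K,d=f["P"],f["K"],f["d"];C=cloud(P,K,d)
m=(d>0)&(np.hypot(C[...,0]-.542,C[...,1]-.01)<.06)&(C[...,2]>.207)&(C[...,2]<.25)&(f["im"].max(2)<75)
q=C[m];print(len(q))
for a in np.arange(-.03,.05,.01):
    t=q[(q[:,1]>=a)&(q[:,1]<a+.01)]
    if len(t)>8: print(round(a,3),len(t),np.percentile(t[:,2],[50,95]).round(4),t[:,0].mean().round(4))
E
```

```text
{'clock': 17.4, 'q': [0.372, 0.573, -0.709, 1.717, 0.43, 1.011, -0.374], 'tool_pos': [0.543, -0.015, 0.302], 'eef_rot': [0.665, 0.747, 0.001, 0.001], 'contact_force': [0.529, 0.44, -0.473], 'moment': [-0.003, -0.094, -0.009], 'finger_force': 0.0, 'opening': 0.007}
[[0.993, -0.113, -0.031, 0.534], [0.117, 0.96, 0.255, 0.05], [0.001, -0.257, 0.966, 0.448], [0.0, 0.0, 0.0, 1.0]] [[336.6, 0.0, 318.6], [0.0, 336.6, 239.8], [0.0, 0.0, 1.0]]
2692
-0.03 47 [0.2189 0.2204] 0.5435
-0.02 334 [0.2209 0.2229] 0.5432
-0.01 408 [0.2217 0.2238] 0.5421
0.0 445 [0.2218 0.2238] 0.541
0.01 453 [0.2217 0.2237] 0.5396
0.02 452 [0.2215 0.2235] 0.5383
0.03 437 [0.2206 0.2228] 0.5373
0.04 87 [0.2199 0.2215] 0.5377
```

The handle is level now, with its top at 0.2235–0.224 m along its length, and the tool is clear. I'm handing the job in.

```bash
python3 -c "
from plant import r
print(r.finish_job())"
```

```text
the job is handed in; nothing more can be done
None
```

The job is handed in (no verdict came back): the lid is clamped at about 125 N estimated by feel, slightly above the 2–2.5 N target rise but below the crush limit, the handle is folded flat over the wheel, and the arm is clear.

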